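# Wedge a spring clip off its stub axle

### The arm

A 6-joint arm with a two-finger parallel gripper is mounted at the origin on a cart in front of the work surface, level with it; the furniture and walls round the work are solid. World frame = base frame: x ahead of the robot, y to its left, z up, the work surface at z = 0. Lengths are in m, angles in rad, forces in N, time in s.
With the tool pointing down it reaches from about 0.35 to 0.85 m from the base axis. Payload 8.1 kg.
Tool frame: the origin (TCP) lies on the centre line of the jaws, within the pads' length; the fingertips stand 8 mm ahead of it and the grasp point (between the pads) lies 11 mm behind it; z points along the fingers, y is the line along which they close (so a half turn about z gives the same grasp; the last joint's range is limited). The gripper opens to 85 mm and grips with 20 to 120 N. Pads are 22 mm wide; open, the fingers measure 114 mm over their backs; the gripper's body (76 mm by 85 mm) begins 54 mm behind the grasp point. The pads swing forward as they close: fully open they stand 13 mm farther back than shut.
Start: joints at [1.195, 0.13, 1.488, -0, 1.523, -0.085], TCP at [0.172, 0.575, 0.239] pointing down, gripper open.
Joint ranges: [-2.96, 2.96], [-0.89, 2.26], [0.02, 2.5], [-1.34, 4.48], [0, 2.73], [-2.66, 2.66]. Speed limits (rad/s): [2.39, 2.39, 2.79, 3.14, 3.14, 3.14].

### API

Orientations are given as a rotation vector (axis times angle).
In Python, from workcell import bot gives the robot as it stands.
- The arm moves only by the shell command python3 -m creep 'ROWS' [FORCE]. ROWS is JSON, a list of rows, each an object with "travel": the shift along the tool's x, y, z in cm, a list of three; "turn": the turn about the tool's z in rad; "gripper": the closure, from 0 (fully open) to 1 (shut). A call has 1 to 20 rows; each row is the pose to reach, as a shift and turn from the pose commanded when the call began, along the tool's axes at that moment; what a row does not reach only later rows make up. A row lasts 1/12 s, in which the tool goes at most 41.7 mm and 7.16 degrees, less where a joint would pass 70% of its speed; a pose out of reach is approached as far as the arm can. A call with a gripper value outside its range is refused whole. The fingers move at their own pace and stop on an object; FORCE is the grip in N (left out, the last holds). Time passes only in rows, so rows that repeat a pose let the fingers close. It gives the time, the measured TCP pose, the force, the opening and the grip force at its end, in the units of the state.
- bot.get_state(): the state, without advancing time (a new reading comes with each control period).
- bot.grab_frame(name): name is "side" or "top"; returns a dict with "pixels" (480x640x3 uint8, red, green, blue), "mtx" (3x3 intrinsics, pixels), "view" (4x4, takes a point from world to camera coordinates). Camera axes: x right, y up, looking along -z (the intrinsics and any distortion apply to the point x, -y, -z); pixel columns grow to the right and rows downward; lengths in m; the calibration is good to about 2 mm. A picture is of the moment at which its call begins. There is no depth.
- bot.finish_job(): hands the job in; it is judged then, once.
The state is a dict: "clock": time; "joint_pos": joint angles; "qd": joint speeds; "joint_efforts": joint torques, N m; "tcp_pos": TCP position; "eef_rot": TCP orientation; "wrist_force": force on the tool from outside, world axes, zero at the start; "wrist_torque": the same for the moment, N m; "finger_gap": finger opening in m; "gripper_force": force on a finger pad.
Only numpy, scipy, OpenCV 4.12 (cv2) and the standard library are available. Lean on these libraries where they do the work, as an engineer would, in place of code of your own. Each camera call takes 0.05 s, during which the arm holds its last target. There are 200 camera calls.

### The job

Use the forked wedge to ease the spring clip off the stub axle: set the wedge on the stand's base plate, slide it along the plate with its tines on both sides of the axle and under the clip's feet until it is fully home and the clip has spread and come up off the axle. Let go and leave the wedge there, flat on the plate, with the freed clip resting on it above the axle. Leave the plain wedge where it lies and do not touch the clip with the fingers.

Things in the scene. Friction and masses are not known exactly. Their poses are not given: they have to be found in the camera images.
- fork_grip (a point): Forked wedge, loose steel tool, 250 g: centre of its dark upright grip block, 28 (x) x 24 (y) x 54 mm high, taken across y. Flat underside 37 mm below this point. x points to the tines, z up. Heel 58 mm wide, 10 high, from x -16 to +28. Two tines 12 mm wide, 34 mm slot between: 27 mm high from x 20 to 54, sloping to 3 mm at the tips, x 126.
- clip: Loose omega-shaped clip of oiled spring steel, 100 g, 18 mm along the axle (x), snapped over it from above. Origin on the axle line when seated; z up; crown 10 mm above. Feet turned out to both sides, y 8 to 30 mm, undersides 11 mm below the origin. Lifting both feet (under 10 N of push on the wedge) spreads the sprung legs; 12 mm up it is clear of the axle, 18 mm up on the wedge's flat top.
- stand: Fixed stand. Origin on the bench below the seated clip's middle; x along the axle, away from its free end; z up. Base plate 10 mm thick, x -110 to 105, y +-50, screw heads 3 mm high at its corners (y +-40). Axle 14 mm thick, centre 30 mm above the bench, free end at x -18. Behind the clip (x 10 to 50) an upright block 22 mm wide, 62 high stops it from sliding; the tines pass either side of it.
- axle_end (a point): Centre of the stub axle's free end, on the stand (axes as stand). The forked wedge comes from this side, pointing along +x. It is home when its grip's centre is 23 mm (within 5) before this point in x, 17 mm above it in z; 14 mm before it the grip strikes the axle.
- plain_grip (a point): Plain wedge, a bystander: centre of its grip. Same steel, size, grip and axes as the forked wedge, but the blade is one solid piece without a slot. The two wedges lie in either of two places.

How it is judged:
On the way:
1. the forked wedge, under the clip, has raised it at least 4 mm from its seat (z of clip in the frame of stand above 0.034 m and contact force between fork and clip above 0.1 N), for 0.1 s.
At the end, for the whole second after the job is handed in: The clip is off the axle: at least 12 mm above its seat, upright within 17 degrees, within 20 mm sideways of the seat and resting on the forked wedge, which lies flat (within 6 degrees and 7 mm of height) on the stand's base plate; both at rest (z of clip in the frame of stand above 0.042 m and horizontal distance between clip and stand below 0.02 m and angle between clip's own z axis and vertical below 0.3 rad and contact force between fork and clip above 0.1 N and angle between fork_grip's own z axis and vertical below 0.1 rad and z of fork_grip in the frame of stand between 0.04 and 0.054 m and linear speed of each of clip, fork below 0.02 m/s); the robot touches nothing.
It fails at once if the fingers push or pull the clip (over 2 N) (contact force between the fingers and clip above 2 N).
It fails at once if the plain wedge is moved more than 30 mm (distance of plain_grip from where it was at the start of the episode above 0.03 m).
It also fails if it takes over 48 s, if anything falls off the work surface, if the arm or the gripper's body presses on something with over 40 N, if the wrist force passes 120 N, or if a joint passes its speed limit or range.

## Working session

There is one attempt and no reset: what is moved stays moved. The work goes in short steps, Python scripts to look and compute and a shell command to move; the robot and the scene stay as the last step left them, time stands still between calls to the robot, and variables do not carry over. Pictures are saved under pics/ and viewed, at most 10 in all, crops included, and the job is handed in when it is done.

```bash
mkdir -p pics; ls
python3 - <<'E'
from workcell import bot
import cv2,pickle
d={}
for n in("side","top"):
    f=bot.grab_frame(n);d[n]=f
    cv2.imwrite(f"pics/{n}0.png",f["pixels"][:,:,::-1]);print(n,f["mtx"],f["view"],[k for k in f])
pickle.dump(d,open("f0.pkl","wb"))
s=bot.get_state();print(s)
E
```

```text
pics
side [[560.93659772   0.         317.54983163]
 [  0.         560.93659772 238.18716944]
 [  0.           0.           1.        ]] [[-0.96497451 -0.26153979 -0.02052132  0.52120463]
 [ 0.14803533 -0.6074272   0.78045995 -0.19480454]
 [-0.21658654  0.75008608  0.6248689  -0.85403861]
 [ 0.          0.          0.          1.        ]] ['pixels', 'mtx', 'view']
top [[448.41526414   0.         316.49827985]
 [  0.         448.41526414 235.84791329]
 [  0.           0.           1.        ]] [[-0.00625676 -0.99990981 -0.01188402 -0.09226879]
 [ 0.99261859 -0.00764966  0.12103643 -0.55196605]
 [-0.12111642 -0.011039    0.99257693 -0.82236346]
 [ 0.          0.          0.          1.        ]] ['pixels', 'mtx', 'view']
{'clock': 0.1, 'joint_pos': array([ 1.19458552e+00,  1.31103272e-01,  1.48918155e+00,  4.98930379e-05,
        1.52299843e+00, -8.53802080e-02]), 'qd': array([ 8.62008355e-04, -2.86692516e-03, -1.27887582e-03, -2.48941582e-03,
       -1.54822278e-05,  6.38262082e-04]), 'joint_efforts': array([ 3.03707369e-03, -5.70948172e+01, -5.01947808e+01,  1.75311456e-06,
        8.00840382e-03, -8.37697894e-05]), 'tcp_pos': array([0.17182031, 0.57436633, 0.23833266]), 'eef_rot': array([-4.55167873e-01, -3.10800346e+00,  2.56691167e-03]), 'wrist_force': array([ 1.14895294,  0.29421454, -0.71998366]), 'wrist_torque': array([ 0.03931534, -0.03302687, -0.04882926]), 'gripper_force': 0.0, 'finger_gap': 0.0855034676919138}
```

View pics/side0.png

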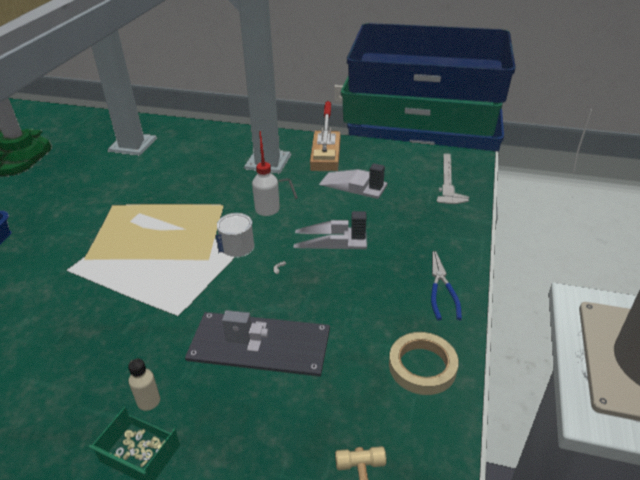

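View pics/top0.png

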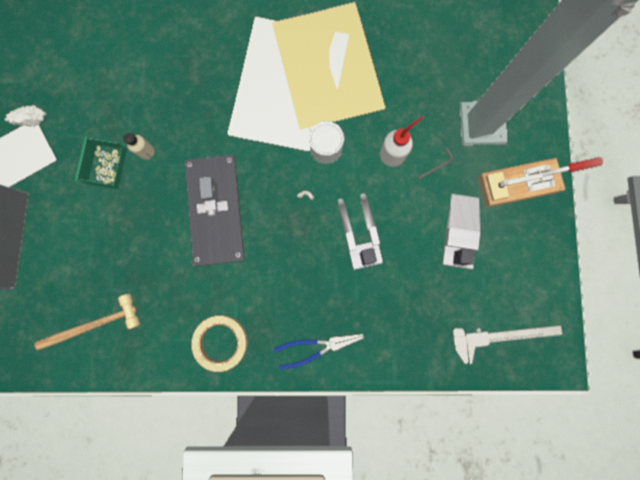

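The side view shows the stand (~260,340), the fork (~335,235) and the plain wedge (~355,180). In the top view the stand is at (215,210), the fork grip at (368,256) and the plain wedge at (462,235). Next I'll enlarge both views to pick points.

Run:
```python
import cv2,pickle
d=pickle.load(open("f0.pkl","rb"))
for n,(x0,x1,y0,y1),s in(("top",(178,394,145,275),3.6),("side",(185,375,205,375),3.5)):
    im=d[n]["pixels"][y0:y1,x0:x1,::-1]
    im=cv2.resize(im,None,fx=s,fy=s,interpolation=cv2.INTER_CUBIC)
    im=cv2.convertScaleAbs(im,alpha=1.4,beta=20)
    for v in range((x0//20+1)*20,x1,20):
        p=int((v-x0+.5)*s);cv2.line(im,(p,0),(p,5),(0,255,255),1);cv2.putText(im,str(v),(p-10,16),0,.35,(0,255,255))
    for v in range((y0//20+1)*20,y1,20):
        p=int((v-y0+.5)*s);cv2.line(im,(0,p),(5,p),(0,255,255),1);cv2.putText(im,str(v),(7,p+4),0,.35,(0,255,255))
    cv2.imwrite(f"pics/{n}z.png",im)
```

```text
(no output)
```

View pics/topz.png

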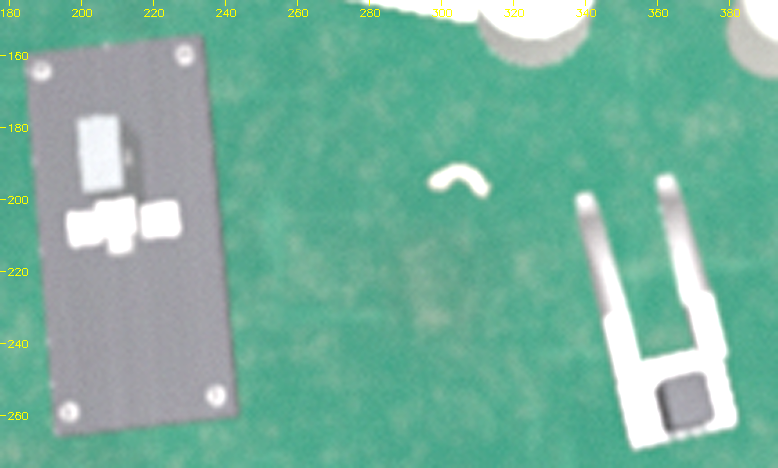

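View pics/sidez.png

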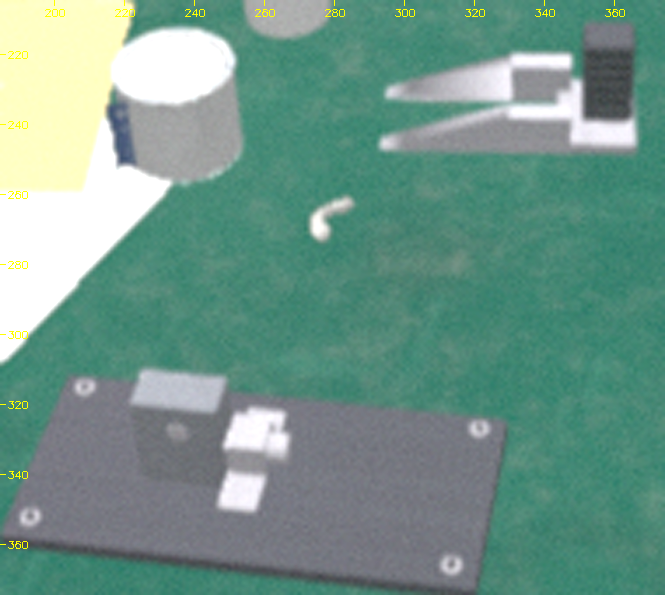

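Top view: the stand's free end faces the robot, its plate corners are at (185,160), (234,155), (244,260) and (193,266), and the fork grip top is near (369,257). Side view: the plate corners are at (204,312), (329,325), (321,372) and (186,358), and the grip top is near (358,215). I'll fit poses to both views together.

```bash
cat > fit.py <<'E'
import numpy as np
from scipy.optimize import least_squares
def proj(f,P):
    c=np.c_[P,np.ones(len(P))]@f["view"].T
    q=(c[:,:3]*[1,-1,-1])@f["mtx"].T
    return q[:,:2]/q[:,2:]
def world(p,L):
    c,s=np.cos(p[3]),np.sin(p[3]);R=np.array([[c,-s,0],[s,c,0],[0,0,1]])
    return L@R.T+p[:3]
def fit(obs,p0):
    # obs: list of (frame, local Nx3 m, px Nx2)
    r=lambda p:np.concatenate([(proj(f,world(p,L))-u).ravel() for f,L,u in obs])
    s=least_squares(r,p0,loss="soft_l1",f_scale=1.)
    return s.x,[np.round((proj(f,world(s.x,L))-u),1).tolist() for f,L,u in obs]
E
python3 - <<'E'
import pickle,numpy as np
from fit import *
d=pickle.load(open("f0.pkl","rb"));T,S=d["top"],d["side"]
zt=lambda a:np.array(a)/3.6+[177.5,144.5]
zs=lambda a:np.array(a)/3.5+[184.5,204.5]
mm=lambda a:np.array(a)/1e3
pl=[[105,50,10],[105,-50,10],[-110,-50,10],[-110,50,10]]
bl=[[50,11,62],[50,-11,62],[10,-11,62],[10,11,62]]
st=[(T,mm(pl+bl),zt([[25,53],[203,36],[238,413],[54,437],[78,118],[120,115],[124,191],[82,193]])),
 (S,mm(pl+bl),zs([[5,538],[68,377],[506,422],[478,582],[131,404],[143,369],[227,376],[217,412]]))]
fk=[(T,mm([[126,29,-34],[126,17,-34],[126,-17,-34],[126,-29,-34],[-16,29,-27],[-16,-29,-27],[14,12,27],[14,-12,27],[-14,-12,27],[-14,12,27],[54,29,-10],[54,-29,-10]]),
 zt([[576,197],[592,193],[656,179],[673,175],[634,449],[736,427],[664,384],[703,373],[714,420],[674,431],[607,316],[713,292]])),
 (S,mm([[126,29,-37],[126,-17,-37],[-16,29,-37],[14,12,27],[-14,12,27],[14,-12,27],[-14,-12,27],[54,29,-10],[54,-29,-10],[20,-29,-10],[54,-17,-10],[20,-17,-10]]),
 zs([[381,150],[387,97],[636,152],[583,48],[634,48],[586,22],[634,22],[508,116],[511,54],[571,54],[511,68],[571,68]]))]
for n,o,p0 in(("stand",st,[.6,.1,0,0]),("fork",fk,[.5,-.2,.037,0.1])):
    for nm,oo in(("both",o),("T",[o[0]]),("S",[o[1]])):
        p,r=fit(oo,p0);print(n,nm,np.round(p,4))
        if nm=="both":
            for x in r:print(x)
    p,_=fit(o,p0)
    if n=="stand": print("axle_end",world(p,mm([[-18,0,30]])))
E
```

```text
stand both [ 0.6111  0.108  -0.0024  0.1112]
[[-0.1, 1.0], [-0.2, -0.2], [0.5, 1.1], [0.8, 0.4], [-0.3, 0.7], [-0.4, 0.1], [0.4, -0.3], [0.4, 0.6]]
[[-1.7, -0.5], [0.0, -0.7], [0.3, -0.9], [-0.8, 2.3], [-0.9, 0.0], [-0.3, -0.2], [0.4, 0.2], [-0.3, 0.3]]
stand T [ 0.6124  0.1089 -0.0047  0.1031]
stand S [ 0.613   0.1022 -0.0084  0.1284]
axle_end [[0.59323333 0.10596396 0.02756304]]
fork both [ 0.5103 -0.1918  0.0359  0.2073]
[[-0.3, 0.4], [1.1, 0.3], [-0.0, 0.6], [1.1, 0.4], [-0.4, -0.1], [0.4, -0.4], [-1.3, -1.5], [0.7, -1.2], [1.1, 0.7], [-0.6, 0.4], [-0.4, 0.8], [-0.4, 1.1]]
[[-0.6, 0.7], [-0.3, 1.2], [-0.4, 1.6], [-0.2, -0.7], [0.1, -0.5], [-0.9, -0.7], [-0.0, -0.5], [-0.1, 0.3], [0.2, -0.1], [0.1, 0.2], [-0.0, -0.5], [0.1, -0.2]]
fork T [ 0.5102 -0.1916  0.0395  0.2117]
fork S [ 0.5122 -0.2013  0.0284  0.2015]
```

```bash
cat > go.py <<'E'
import sys,numpy as np
from scipy.spatial.transform import Rotation as R
from workcell import bot
def rel(x,y,z,yaw):
    s=bot.get_state();r=R.from_rotvec(s["eef_rot"]).as_matrix()
    t=r.T@(np.array([x,y,z])-s["tcp_pos"])*100
    cur=np.arctan2(r[1,1],r[0,1])-np.pi/2   # world yaw of fork x if tool y = fork y
    d=-(yaw-cur);d=(d+np.pi/2)%np.pi-np.pi/2
    print("tcp",s["tcp_pos"].round(4),"yaw",round(cur,4),"tilt",r[:,2].round(4),"travel",t.round(2),"turn",round(d,3),"gap",s["finger_gap"],"F",s["wrist_force"].round(1),s["clock"])
if __name__=="__main__": rel(*map(float,sys.argv[1:]))
E
python3 go.py .510 -.192 .15 .207
```

```text
tcp [0.1718 0.5744 0.2383] yaw -0.2908 tilt [-7.0e-04 -1.6e-03 -1.0e+00] travel [-54.38 -63.71   8.93] turn -0.498 gap 0.0855034676919138 F [ 1.1  0.3 -0.7] 0.1
```

```bash
R='{"travel":[-54.4,-63.7,3],"turn":-0.5,"gripper":0}'; python3 -m creep '[{"travel":[-54.4,-63.7,3],"turn":-0.5,"gripper":0},{"travel":[-54.4,-63.7,3],"turn":-0.5,"gripper":0},{"travel":[-54.4,-63.7,3],"turn":-0.5,"gripper":0},{"travel":[-54.4,-63.7,3],"turn":-0.5,"gripper":0},{"travel":[-54.4,-63.7,3],"turn":-0.5,"gripper":0},{"travel":[-54.4,-63.7,3],"turn":-0.5,"gripper":0},{"travel":[-54.4,-63.7,3],"turn":-0.5,"gripper":0},{"travel":[-54.4,-63.7,3],"turn":-0.5,"gripper":0},{"travel":[-54.4,-63.7,3],"turn":-0.5,"gripper":0},{"travel":[-54.4,-63.7,3],"turn":-0.5,"gripper":0},{"travel":[-54.4,-63.7,3],"turn":-0.5,"gripper":0},{"travel":[-54.4,-63.7,3],"turn":-0.5,"gripper":0},{"travel":[-54.4,-63.7,3],"turn":-0.5,"gripper":0},{"travel":[-54.4,-63.7,3],"turn":-0.5,"gripper":0},{"travel":[-54.4,-63.7,3],"turn":-0.5,"gripper":0},{"travel":[-54.4,-63.7,3],"turn":-0.5,"gripper":0},{"travel":[-54.4,-63.7,3],"turn":-0.5,"gripper":0},{"travel":[-54.4,-63.7,3],"turn":-0.5,"gripper":0},{"travel":[-54.4,-63.7,3],"turn":-0.5,"gripper":0},{"travel":[-54.4,-63.7,3],"turn":-0.5,"gripper":0}]'; python3 go.py .510 -.192 .12 .207
```

```text
clock: 1.77
tcp_pos: [0.5072, -0.1856, 0.209]
eef_rot: [0.327, -3.124, -0.001]
wrist_force: [0.6, 0.2, 1.1]
finger_gap: 0.0855
gripper_force: 0.0
tcp [ 0.5072 -0.1856  0.209 ] yaw 0.2088 tilt [-5.e-04  3.e-04 -1.e+00] travel [-0.15 -0.69  8.9 ] turn 0.002 gap 0.08548419918121648 F [0.6 0.2 1.1] 1.7667
```

```bash
python3 -m creep '[{"travel":[0,0,3],"turn":0,"gripper":0},{"travel":[0,0,6],"turn":0,"gripper":0},{"travel":[0,0,9],"turn":0,"gripper":0},{"travel":[0,0,11],"turn":0,"gripper":0},{"travel":[0,0,11],"turn":0,"gripper":0},{"travel":[0,0,11],"turn":0,"gripper":0}]' 80; python3 go.py .510 -.192 .038 .207
```

```text
clock: 2.27
tcp_pos: [0.5058, -0.1829, 0.0983]
eef_rot: [0.328, -3.121, -0.003]
wrist_force: [1.3, -0.5, 0.7]
finger_gap: 0.0852
gripper_force: 0.0
tcp [ 0.5058 -0.1829  0.0983] yaw 0.2091 tilt [-0.0033  0.0016 -1.    ] travel [-0.24 -0.99  6.03] turn 0.002 gap 0.08521984239390223 F [ 1.3 -0.5  0.7] 2.2667
```

```bash
python3 -m creep '[{"travel":[-0.2,-1.0,0],"turn":0,"gripper":0},{"travel":[-0.2,-1.0,0],"turn":0,"gripper":0},{"travel":[-0.2,-1.0,2],"turn":0,"gripper":0},{"travel":[-0.2,-1.0,4],"turn":0,"gripper":0},{"travel":[-0.2,-1.0,5],"turn":0,"gripper":0},{"travel":[-0.2,-1.0,6],"turn":0,"gripper":0},{"travel":[-0.2,-1.0,6],"turn":0,"gripper":0},{"travel":[-0.2,-1.0,6],"turn":0,"gripper":0}]' 80; python3 go.py .510 -.192 .038 .207
python3 - <<'E'
from workcell import bot
import cv2,numpy as np
a=[]
for n,(x,y) in(("side",(280,150)),("top",(290,160))):
    f=bot.grab_frame(n)["pixels"][y:y+130,x:x+130,::-1];a.append(cv2.resize(f,None,fx=3,fy=3,interpolation=cv2.INTER_CUBIC))
cv2.imwrite("pics/g1.png",np.hstack(a))
E
```

```text
clock: 2.93
tcp_pos: [0.5112, -0.1929, 0.04]
eef_rot: [0.328, -3.124, -0.0]
wrist_force: [-0.2, -0.1, -0.4]
finger_gap: 0.0856
gripper_force: 0.0
tcp [ 0.5112 -0.1929  0.04  ] yaw 0.2092 tilt [-0. -0. -1.] travel [0.1  0.12 0.2 ] turn 0.002 gap 0.08560908473328167 F [-0.2 -0.1 -0.4] 2.9333
```

View pics/g1.png

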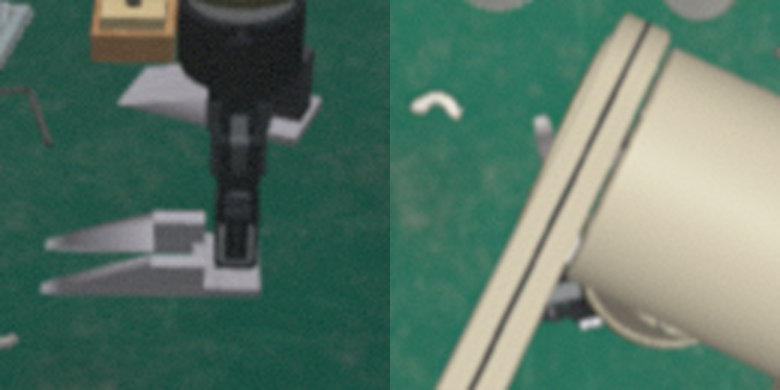

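The side view shows the fork's grip block between the fingers (~(359,235)), with the pads above the heel. I'll close.

```bash
python3 -m creep '[{"travel":[0,0,0],"turn":0,"gripper":0.4},{"travel":[0,0,0],"turn":0,"gripper":0.6},{"travel":[0,0,0],"turn":0,"gripper":0.8},{"travel":[0,0,0],"turn":0,"gripper":0.9},{"travel":[0,0,0],"turn":0,"gripper":0.9},{"travel":[0,0,0],"turn":0,"gripper":0.9},{"travel":[0,0,0],"turn":0,"gripper":0.9},{"travel":[0,0,0],"turn":0,"gripper":0.9},{"travel":[0,0,0],"turn":0,"gripper":0.9},{"travel":[0,0,0],"turn":0,"gripper":0.9}]' 80
```

```text
clock: 3.87
tcp_pos: [0.5113, -0.1929, 0.04]
eef_rot: [-0.328, 3.124, -0.0]
wrist_force: [-0.4, 1.4, 4.8]
finger_gap: 0.0232
gripper_force: 79.2
```

```bash
python3 -m creep '[{"travel":[0,0,-1],"turn":0,"gripper":0.9},{"travel":[0,0,-3],"turn":0,"gripper":0.9},{"travel":[0,0,-5],"turn":0,"gripper":0.9},{"travel":[0,0,-7],"turn":0,"gripper":0.9},{"travel":[0,0,-8],"turn":0,"gripper":0.9},{"travel":[0,0,-8],"turn":0,"gripper":0.9},{"travel":[0,0,-8],"turn":0,"gripper":0.9}]'; python3 go.py .462 .092 .12 .106
```

```text
clock: 4.45
tcp_pos: [0.5111, -0.1929, 0.1196]
eef_rot: [-0.328, 3.124, -0.001]
wrist_force: [-0.4, -0.4, -2.7]
finger_gap: 0.0228
gripper_force: 78.5
tcp [ 0.5111 -0.1929  0.1196] yaw 0.2091 tilt [ 5.e-04 -3.e-04 -1.e+00] travel [-1.11 28.89 -0.05] turn 0.103 gap 0.022794897515115747 F [-0.4 -0.4 -2.7] 4.45
```

```bash
python3 -m creep '[{"travel":[0,3,0],"turn":0.02,"gripper":0.9},{"travel":[0,6,0],"turn":0.04,"gripper":0.9},{"travel":[0,9,0],"turn":0.06,"gripper":0.9},{"travel":[-0.5,12,0],"turn":0.08,"gripper":0.9},{"travel":[-0.5,15,0],"turn":0.1,"gripper":0.9},{"travel":[-0.5,18,0],"turn":0.1,"gripper":0.9},{"travel":[-1,21,0],"turn":0.1,"gripper":0.9},{"travel":[-1.1,24,0],"turn":0.1,"gripper":0.9},{"travel":[-1.1,27,0],"turn":0.1,"gripper":0.9},{"travel":[-1.1,28.9,0],"turn":0.1,"gripper":0.9},{"travel":[-1.1,28.9,0],"turn":0.1,"gripper":0.9},{"travel":[-1.1,28.9,0],"turn":0.1,"gripper":0.9},{"travel":[-1.1,28.9,0],"turn":0.1,"gripper":0.9}]'; python3 go.py .462 .092 .051 .106
cat > look.py <<'E'
import sys,cv2,numpy as np,pickle
from workcell import bot
n=sys.argv[1];a=[];d={}
for c,(x,y,w,h) in(("side",(185,250,170,150)),("top",(150,145,140,150))):
    d[c]=bot.grab_frame(c);s=2.6
    im=cv2.resize(d[c]["pixels"][y:y+h,x:x+w,::-1],None,fx=s,fy=s,interpolation=cv2.INTER_CUBIC);im=cv2.convertScaleAbs(im,alpha=1.3,beta=15)
    for v in range((x//20+1)*20,x+w,20):
        p=int((v-x+.5)*s);cv2.line(im,(p,0),(p,5),(0,255,255),1);cv2.putText(im,str(v),(p-10,16),0,.35,(0,255,255))
    for v in range((y//20+1)*20,y+h,20):
        p=int((v-y+.5)*s);cv2.line(im,(0,p),(5,p),(0,255,255),1);cv2.putText(im,str(v),(7,p+4),0,.35,(0,255,255))
    a.append(im)
cv2.imwrite(f"pics/{n}.png",np.hstack(a));pickle.dump(d,open(n+".pkl","wb"))
E
python3 look.py a
```

```text
clock: 5.53
tcp_pos: [0.461, 0.0918, 0.1184]
eef_rot: [0.172, -3.135, 0.001]
wrist_force: [-0.8, -0.6, -1.8]
finger_gap: 0.0227
gripper_force: 79.3
tcp [0.461  0.0918 0.1184] yaw 0.1097 tilt [-2.e-03 -6.e-04 -1.e+00] travel [-0.11  0.02  6.73] turn 0.004 gap 0.022650617525822744 F [-0.8 -0.6 -1.8] 5.5333
```

View pics/a.png

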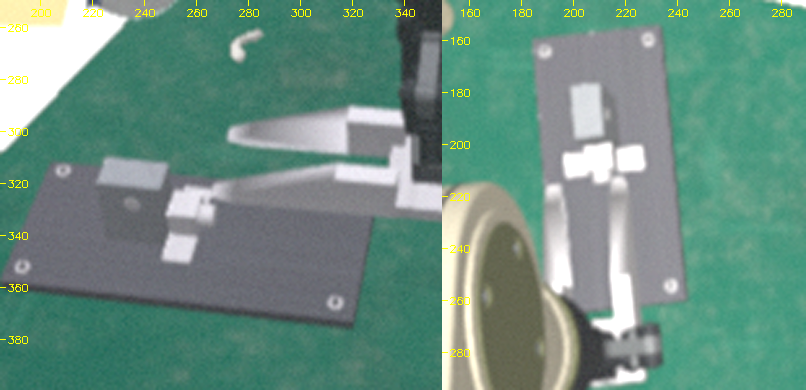

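The side view shows the far tine tip at (272,301) and its flat top starting at (319,291). The top view shows the tine tips at (193,216) and (218,213), with the clip at (204,205). I'll fit the held fork.

Run:
```python
import pickle,numpy as np
from fit import *
d=pickle.load(open("a.pkl","rb"));T,S=d["top"],d["side"]
zt=lambda a:(np.array(a)-[442,0])/2.6+[149.5,144.5]
zs=lambda a:np.array(a)/2.6+[184.5,249.5]
mm=lambda a:np.array(a)/1e3
o=[(T,mm([[126,29,-34],[126,17,-34],[126,-17,-34],[126,-29,-34],[54,-29,-10],[54,-17,-10],[54,17,-10],[-16,-29,-27]]),
 zt([[546,187],[561,185],[611,179],[627,178],[630,273],[612,277],[571,287],[645,380]])),
 (S,mm([[126,-29,-34],[126,-17,-37],[54,-29,-10],[54,-17,-10],[54,17,-10],[54,29,-10]]),
 zs([[230,128],[228,140],[348,106],[346,123],[336,165],[334,179]]))]
p,r=fit(o,[.46,.09,.117,.1]);print(p.round(4));print(r)
p0=[.6118,.1075,0,.106]
for L in([126,17,-37],[126,-17,-37],[126,23,-37],[0,0,0]):
    w=world(p,mm([L]))[0]-p0[:3];c,s=np.cos(p0[3]),np.sin(p0[3]);print(L,"in stand mm",(np.array([c*w[0]+s*w[1],-s*w[0]+c*w[1],w[2]])*1e3).round(1))
```

```text
[0.4609 0.0909 0.1127 0.12  ]
[[[-0.2, 0.3], [0.6, 0.3], [-0.1, 0.2], [0.3, -0.2], [0.2, 1.1], [0.3, 0.5], [-3.3, -0.9], [0.5, 0.0]], [[0.1, -0.9], [-0.6, 1.3], [0.1, 0.4], [-0.3, -0.6], [0.2, -0.4], [-0.3, 0.3]]]
[126, 17, -37] in stand mm [-26.   18.2  75.7]
[126, -17, -37] in stand mm [-25.6 -15.8  75.7]
[126, 23, -37] in stand mm [-26.1  24.2  75.7]
[0, 0, 0] in stand mm [-151.8   -0.6  112.7]
```

```bash
python3 -m creep '[{"travel":[0,0,1],"turn":0,"gripper":0.9},{"travel":[0,0,3],"turn":0,"gripper":0.9},{"travel":[0,0,4.5],"turn":0,"gripper":0.9},{"travel":[0,0,5.5],"turn":0,"gripper":0.9},{"travel":[0,0,6.2],"turn":0,"gripper":0.9},{"travel":[0,0,6.6],"turn":0,"gripper":0.9},{"travel":[0,0,6.6],"turn":0,"gripper":0.9},{"travel":[0,0,6.6],"turn":0,"gripper":0.9}]'; python3 go.py .462 .092 .051 .106;python3 look.py b
```

```text
clock: 6.3
tcp_pos: [0.4622, 0.0921, 0.054]
eef_rot: [-0.171, 3.136, 0.0]
wrist_force: [0.6, 0.7, -2.3]
finger_gap: 0.023
gripper_force: 79.2
tcp [0.4622 0.0921 0.054 ] yaw 0.109 tilt [ 5.e-04  0.e+00 -1.e+00] travel [ 0.02 -0.01  0.3 ] turn 0.003 gap 0.022985387423886332 F [ 0.6  0.7 -2.3] 6.3
```

View pics/b.png

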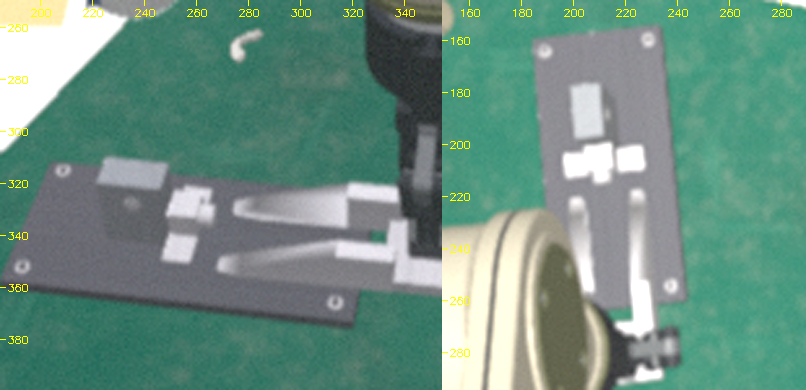

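```bash
python3 -m creep '[{"travel":[-0.3,-0.1,0],"turn":0,"gripper":0.9},{"travel":[-0.6,-0.1,0.1],"turn":0,"gripper":0.9},{"travel":[-0.8,-0.1,0.2],"turn":0,"gripper":0.9},{"travel":[-1,-0.1,0.3],"turn":0,"gripper":0.9},{"travel":[-1,-0.1,0.3],"turn":0,"gripper":0.9},{"travel":[-1,-0.1,0.3],"turn":0,"gripper":0.9}]'; python3 go.py .462 .092 .051 .106
```

```text
clock: 6.9
tcp_pos: [0.4718, 0.0923, 0.0504]
eef_rot: [0.171, -3.137, 0.0]
wrist_force: [-0.4, 0.8, -2.2]
finger_gap: 0.0232
gripper_force: 79.2
tcp [0.4718 0.0923 0.0504] yaw 0.1092 tilt [-4.e-04 -0.e+00 -1.e+00] travel [ 0.98  0.08 -0.06] turn 0.003 gap 0.023162865132140904 F [-0.4  0.8 -2.2] 6.9
```

```bash
python3 -m creep '[{"travel":[0,0,0.1],"turn":0,"gripper":0.9},{"travel":[-0.4,0,0.1],"turn":0,"gripper":0.9},{"travel":[-0.8,0,0.1],"turn":0,"gripper":0.9},{"travel":[-1.2,0,0.1],"turn":0,"gripper":0.9},{"travel":[-1.6,0,0.1],"turn":0,"gripper":0.9},{"travel":[-2,0,0.1],"turn":0,"gripper":0.9},{"travel":[-2.5,0,0.1],"turn":0,"gripper":0.9},{"travel":[-3,0,0.1],"turn":0,"gripper":0.9},{"travel":[-3,0,0.1],"turn":0,"gripper":0.9}]'; python3 go.py .462 .092 .051 .106;python3 look.py c
```

```text
clock: 7.65
tcp_pos: [0.5026, 0.0956, 0.0499]
eef_rot: [-0.171, 3.136, -0.0]
wrist_force: [-0.2, 0.9, 4.7]
finger_gap: 0.0229
gripper_force: 80.4
tcp [0.5026 0.0956 0.0499] yaw 0.1092 tilt [ 5.e-04 -0.e+00 -1.e+00] travel [ 4.08  0.09 -0.11] turn 0.003 gap 0.022858690327312234 F [-0.2  0.9  4.7] 7.65
```

View pics/c.png

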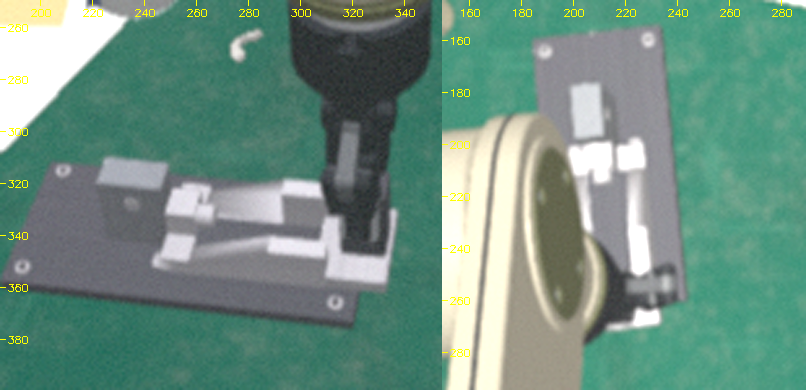

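Both tips have passed under the feet (side (247,350), top (224,198)), and the wedge is centred on the plate. I'll continue.

```bash
python3 -m creep '[{"travel":[-0.4,0,0],"turn":0,"gripper":0.9},{"travel":[-0.8,0,0],"turn":0,"gripper":0.9},{"travel":[-1.2,0,0],"turn":0,"gripper":0.9},{"travel":[-1.6,0,0],"turn":0,"gripper":0.9},{"travel":[-2,0,0],"turn":0,"gripper":0.9},{"travel":[-2.4,0,0],"turn":0,"gripper":0.9},{"travel":[-2.8,0,0],"turn":0,"gripper":0.9},{"travel":[-3.2,0,0],"turn":0,"gripper":0.9},{"travel":[-3.6,0,0],"turn":0,"gripper":0.9},{"travel":[-4,0,0],"turn":0,"gripper":0.9},{"travel":[-4,0,0],"turn":0,"gripper":0.9}]'; python3 go.py .57 .1035 .0499 .106
```

```text
clock: 8.67
tcp_pos: [0.5422, 0.1, 0.0499]
eef_rot: [-0.171, 3.136, 0.0]
wrist_force: [1.2, 0.3, 3.4]
finger_gap: 0.0227
gripper_force: 80.2
tcp [0.5422 0.1    0.0499] yaw 0.1092 tilt [ 1.1e-03  1.0e-04 -1.0e+00] travel [-2.8   0.05  0.01] turn 0.003 gap 0.02272210178040902 F [1.2 0.3 3.4] 8.6667
```

```bash
python3 -m creep '[{"travel":[-0.4,0,0],"turn":0,"gripper":0.9},{"travel":[-0.8,0,0],"turn":0,"gripper":0.9},{"travel":[-1.2,0,0],"turn":0,"gripper":0.9},{"travel":[-1.6,0,0],"turn":0,"gripper":0.9},{"travel":[-2,0,0],"turn":0,"gripper":0.9},{"travel":[-2.3,0,0],"turn":0,"gripper":0.9},{"travel":[-2.6,0,0],"turn":0,"gripper":0.9},{"travel":[-2.9,0,0],"turn":0,"gripper":0.9},{"travel":[-2.9,0,0],"turn":0,"gripper":0.9},{"travel":[-2.9,0,0],"turn":0,"gripper":0.9}]'; python3 go.py .57 .1035 .0499 .106;python3 look.py e
```

```text
clock: 9.5
tcp_pos: [0.5708, 0.1031, 0.0499]
eef_rot: [-0.171, 3.136, 0.0]
wrist_force: [1.2, 0.1, 4.1]
finger_gap: 0.0228
gripper_force: 80.4
tcp [0.5708 0.1031 0.0499] yaw 0.1092 tilt [ 1.3e-03  1.0e-04 -1.0e+00] travel [0.07 0.05 0.  ] turn 0.003 gap 0.02284042060637636 F [1.2 0.1 4.1] 9.5
```

View pics/e.png

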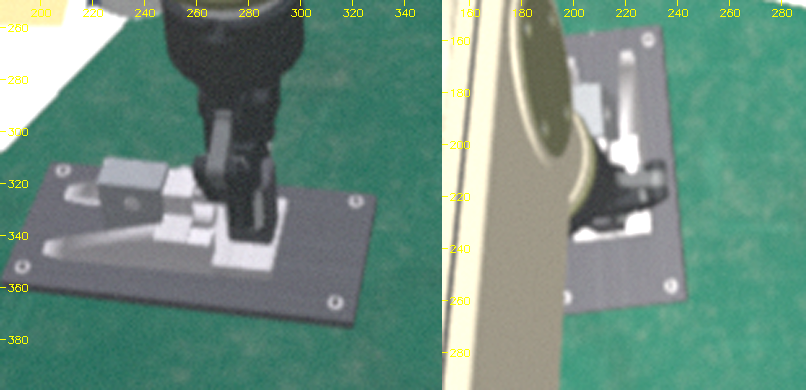

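The clip now stands raised on the tines' flat top (side (255,320)), close to the block's top height. I'll release and go straight up.

```bash
python3 -m creep '[{"travel":[0,0,0],"turn":0,"gripper":0.5},{"travel":[0,0,0],"turn":0,"gripper":0.4},{"travel":[0,0,0],"turn":0,"gripper":0.2},{"travel":[0,0,0],"turn":0,"gripper":0.2},{"travel":[0,0,0],"turn":0,"gripper":0.2},{"travel":[0,0,0],"turn":0,"gripper":0.2},{"travel":[0,0,-1],"turn":0,"gripper":0.2},{"travel":[0,0,-3],"turn":0,"gripper":0.2},{"travel":[0,0,-6],"turn":0,"gripper":0.2},{"travel":[0,0,-9],"turn":0,"gripper":0.2},{"travel":[0,0,-12],"turn":0,"gripper":0.2},{"travel":[3,0,-14],"turn":0,"gripper":0.2},{"travel":[6,0,-14],"turn":0,"gripper":0.2},{"travel":[9,0,-14],"turn":0,"gripper":0.2},{"travel":[9,-4,-14],"turn":0,"gripper":0.2},{"travel":[9,-8,-14],"turn":0,"gripper":0.2},{"travel":[9,-12,-14],"turn":0,"gripper":0.2},{"travel":[9,-12,-14],"turn":0,"gripper":0.2},{"travel":[9,-12,-14],"turn":0,"gripper":0.2}]';python3 look.py h
```

```text
clock: 11.18
tcp_pos: [0.494, -0.028, 0.1906]
eef_rot: [-0.165, 3.136, -0.0]
wrist_force: [-0.2, 1.0, -0.3]
finger_gap: 0.0683
gripper_force: 0.0
```

View pics/h.png

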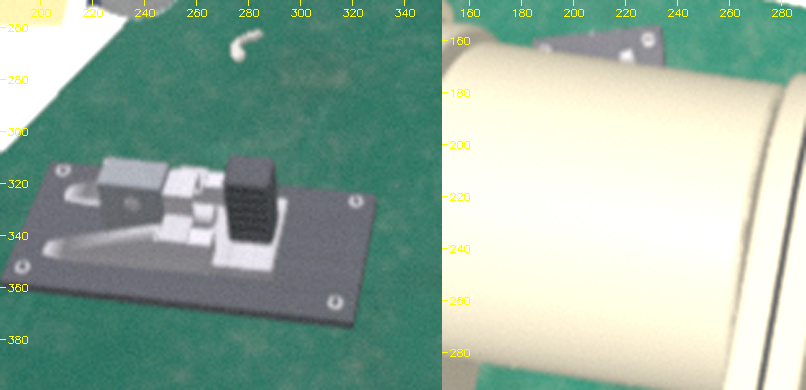

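The wedge lies flat on the plate with its grip at (276,325). The clip sits upright on it at (255,320), above the axle end at (263,332), and the arm is clear.

```bash
python3 -c "
from workcell import bot
print(bot.finish_job())"
```

```text
the job is handed in; nothing more can be done
None
```

I slid the forked wedge home and the last picture shows the freed clip resting upright on it above the axle; the plain wedge was not touched, and I handed the job in at about 11 s, but no verdict came back.

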